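# Dock and bolt a radio unit, zero the peak pointer

## Task

Get the test bay ready for its next run: push the finned radio unit along its lane until it is fully home against the dock's back stop, and then slide the dock's barrel bolt all the way through the keeper on the unit's side. Also turn the peak pointer on the load meter back to its zero stop, and leave the tester, the cup and the screwdriver where they are.

Things in the scene. Friction and masses are not known exactly. Their poses are not given: they have to be found in the camera images.
- dock: fixed dark steel dock plate, 250 (x) x 335 (y) x 12 mm; origin at the centre of its underside, x towards the back stop, y towards the bolt. Its lane for the unit runs along x at y = -97.5 mm between two guides 18 mm high above the plate, ending at a back stop 30 mm high.
- dock_home (a point): point on the dock where the unit's origin must come: its axes are the dock's, 12 mm above the bench
- unit: loose white and aluminium finned radio unit, 150 (x) x 110 (y) x 65 mm, 0.5 to 0.9 kg, standing on smooth nylon runners in the dock lane, drawn 35 to 75 mm out in the dock's -x direction; origin at the centre of its underside, axes as the dock's
- unit_bar (a point): centre of the unit's carrying bar: a flat-sided bar along y, 14 mm wide (x), 12 mm high, 100 mm long, on two posts 46 mm either side of the centre, its middle 95 mm above the unit's underside (30 mm above the fins)
- unit_keeper (a point): centre of the hole in the steel keeper ear on the unit's +y side: hole 18 (x) x 17 mm high, ear 10 mm thick in y with its middle 92 mm from the unit's centre line, top 56 mm above the unit's underside
- bolt_tip (a point): rounded tip of the barrel bolt, a steel rod 12 mm in diameter and 152 mm long running from here along the dock's +y
- bolt_handle (a point): grip point on the bolt's upright round handle: 16 mm in diameter, standing on the rod 80 mm behind the tip, its top 16 mm above this point, the rod 34 mm below this point
- bolt (a joint): travel of the bolt in m: 0 drawn back, grows as it slides in the dock's -y direction towards the unit, 0.046 fully thrown at its stop; friction about 2.5 N. The bolt lies along the dock's y at x = +30 mm, axis 52 mm above the bench, in two straps whose tops are 68 mm above the bench
- meter: fixed black load meter, 115 x 115 x 50 mm, with a white dial on top; origin at the centre of its underside; the zero mark, a longer tick with a steel stop pin beside it, lies on the dial towards its +x. It stands to the left or to the right of the dock
- peak_grip (a point): grip point on the axis of the peak pointer knob, 82 mm above the bench: a grey bar 14 mm wide, 44 mm long, centred on the axis, from 62 to 90 mm above the bench, with a thin pointer nose reaching 40 mm from the axis. Its x axis runs from the grip to the pointer's nose
- peak (a joint): angle of the peak pointer in rad: 0 at its zero stop (nose towards the meter's +x), grows clockwise seen from above; starts between 0.6 and 1.3; turns against slight friction and stays where it is left
- tester: loose blue hand-held tester, 115 x 115 x 45 mm, on the other side of the dock from the meter; origin at the centre of its underside; leave alone
- cup: loose white paper-look cup, 76 mm wide, 85 mm high; origin at the centre of its underside; leave alone
- driver: loose screwdriver, 190 mm long, black handle; lying on the bench; leave alone
Mind the look-alikes: they are no part of the job. Leave any pink or yellow look-alike of the meter alone.

How it is judged:
By the outcome, as a careful person would: the job done as asked, in the order asked, and still so for the second after the job is handed in, with the robot touching nothing.
It also fails if it takes over 58 s, if anything falls off the work surface, if the arm or the gripper's body presses on something with over 40 N, if the wrist force passes 120 N, or if a joint passes its speed limit or range.

## Robot

A 6-joint arm with a two-finger parallel gripper is mounted at the origin on the work surface. World frame = base frame: x ahead of the robot, y to its left, z up, the work surface at z = 0. Lengths are in mm, angles in rad, forces in N, time in s.
With the tool pointing down it reaches from about 400 to 825 mm from the base axis. Payload 7 kg.
Tool frame: the origin (TCP) lies at the very end of the fingers, on their centre line; the grasp point (between the pads) lies 19 mm behind it; z points along the fingers, y is the line along which they close (so a half turn about z gives the same grasp; the last joint's range is limited). The gripper opens to 88 mm and grips with 3 to 60 N. Pads are 19 mm wide; open, the fingers measure 130 mm over their backs; the gripper's body (78 mm by 193 mm) begins 47 mm behind the grasp point.
Start: joints at [1.615, 0.359, 0.012, 0, -1.224, -0.288], TCP at [162.95, 655.013, 226.561] pointing down, gripper open.
Joint ranges: [-3.07, 3.07], [-1.43, 2.12], [-1.02, 1.25], [-3.03, 1.67], [-3.05, -0], [-3.03, 3.03]. Speed limits (rad/s): [2.39, 2.39, 3.01, 3.14, 3.14, 3.14].

## Interface

Orientations are given as a unit quaternion [x, y, z, w].
In Python, from plant import bot gives the robot as it stands. Calls block until the motion is done:
- bot.move_ptp(position, orientation): joint-space move of the TCP to a pose.
- bot.line_to(position, velocity=150, ori=None): straight line of the TCP; ori=None keeps the orientation; velocity is the mean speed in mm/s.
- bot.move_joints(angles): joint-space move.
- bot.move_gripper(opening, force=None): finger opening in mm; force is the grip in N (None keeps the last); returns when the fingers have stopped.
- bot.pause(seconds).
- bot.solve_ik(position, orientation): joint angles nearest the present ones, or None.
- bot.read_state(): the state.
- bot.camera(name): name is "scene" or "top" or "wrist"; returns the picture (420x560x3 uint8, red, green, blue); there is no depth.
- bot.get_calibration(name): a dict with "fx", "fy", "cx", "cy" (pixels), "view" (4x4, takes a point from world to camera coordinates); the wrist camera has in their place "T_tool_cam" (4x4, takes a point from camera to tool coordinates, whose origin is the TCP and whose axes are the flange's). Camera axes: x right, y up, looking along -z (the intrinsics and any distortion apply to the point x, -y, -z); pixel columns grow to the right and rows downward; lengths in mm; the calibration is good to about 2 mm. A picture is of the moment at which its call begins: read the wrist's pose just before it. get_calibration takes no time and is no camera call.
A pose or a line that the arm cannot do raises bot.Unreachable and nothing moves.
- bot.close_job(): hands the job in; it is judged then, once.
The state is a dict: "t": time; "joint_pos": joint angles; "qvel": joint speeds; "tau": joint torques, N m; "tcp_pos": TCP position; "eef_rot": TCP orientation; "contact_force": force on the tool from outside, world axes, zero at the start; "moment": the same for the moment, N m; "width": finger opening in mm; "finger_force": force on a finger pad.
Only numpy, scipy, OpenCV 4.12 (cv2) and the standard library are available. Lean on these libraries where they do the work, as an engineer would, in place of code of your own. Each camera call takes 0.05 s, during which the arm holds its last target. There are 200 camera calls.

## Working session

There is one attempt and no reset: what is moved stays moved. The work goes in short steps, each a Python script; the robot and the scene stay as the last script left them, time stands still between calls to the robot, and variables do not carry over. Pictures are saved under pics/ and viewed, at most 10 in all, crops included, and the job is handed in when it is done.

```bash
mkdir -p pics; python3 - <<'E'
from plant import bot
import cv2,numpy as np
for n in ["scene","top"]:
    im=bot.camera(n); cv2.imwrite(f"pics/{n}0.png",im[:,:,::-1]); print(n,bot.get_calibration(n))
print(bot.get_calibration("wrist"));s=bot.read_state();print(s["t"],s["tcp_pos"],s["eef_rot"])
E
ls
```

```text
scene {'fx': 516.8794912229107, 'fy': 516.8794912229107, 'cx': 282.5514334364006, 'cy': 210.30061018688264, 'view': array([[ 8.21514216e-01,  5.69909765e-01, -1.78115937e-02,
        -3.93396978e+02],
       [-3.86685844e-01,  5.79813424e-01,  7.17140468e-01,
         7.98874995e+01],
       [ 4.19032757e-01, -5.82253598e-01,  6.96701009e-01,
        -1.68328795e+03],
       [ 0.00000000e+00,  0.00000000e+00,  0.00000000e+00,
         1.00000000e+00]])}
top {'fx': 527.2221158788416, 'fy': 527.2221158788416, 'cx': 276.4166688750058, 'cy': 202.54335462750365, 'view': array([[-1.35362201e-02, -9.99898883e-01, -4.35838120e-03,
         7.84181893e+01],
       [ 9.71549497e-01, -1.41829136e-02,  2.36411548e-01,
        -4.85402784e+02],
       [-2.36449457e-01, -1.03426433e-03,  9.71643239e-01,
        -1.50096640e+03],
       [ 0.00000000e+00,  0.00000000e+00,  0.00000000e+00,
         1.00000000e+00]])}
{'fx': 347.50109670963985, 'fy': 347.50109670963985, 'cx': 282.14156418624975, 'cy': 205.9633840347393, 'T_tool_cam': array([[ 5.24066292e-04,  9.57121590e-01,  2.89686014e-01,
         7.73723537e+01],
       [ 9.99999611e-01, -2.96162780e-04, -8.30562351e-04,
        -6.89385947e-02],
       [-7.09154943e-04,  2.89686337e-01, -9.57121373e-01,
        -1.58746447e+02],
       [ 0.00000000e+00,  0.00000000e+00,  0.00000000e+00,
         1.00000000e+00]])}
0.1 [162.87051915 654.60059199 225.72967174] [ 9.92571153e-01 -1.21663313e-01 -1.39140141e-05  7.37979490e-04]
pics
```

View pics/scene0.png

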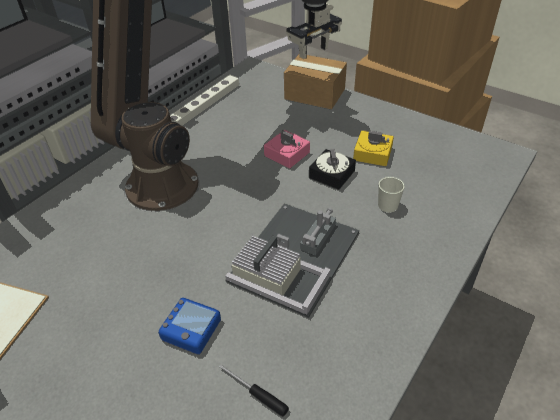

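View pics/top0.png

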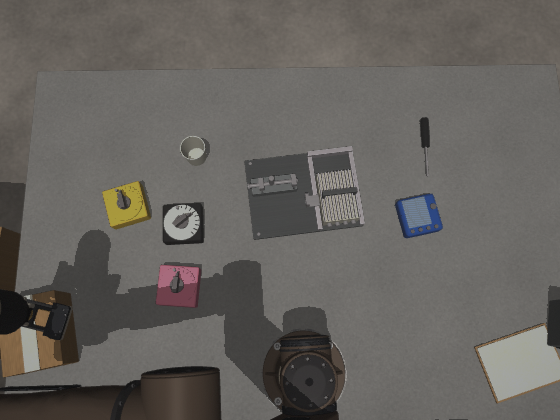

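```bash
cat > h.py <<'E'
from plant import bot
import cv2,numpy as np
from scipy.spatial.transform import Rotation as R
def cam(n,s=None):
    """K, camera centre, camera->world rotation"""
    c=bot.get_calibration(n)
    if n=="wrist":
        T=np.eye(4);T[:3,:3]=R.from_quat(s["eef_rot"]).as_matrix();T[:3,3]=s["tcp_pos"];M=T@c["T_tool_cam"]
    else: M=np.linalg.inv(c["view"])
    return c,M
def ray(C,uv):
    c,M=C;d=np.array([(uv[0]-c["cx"])/c["fx"],-(uv[1]-c["cy"])/c["fy"],-1.])
    return M[:3,3],M[:3,:3]@d
def plane(C,uv,z):
    o,d=ray(C,uv);return o+d*(z-o[2])/d[2]
def proj(C,p):
    c,M=C;q=np.linalg.inv(M)@np.r_[p,1];return np.array([c["cx"]-c["fx"]*q[0]/q[2],c["cy"]+c["fy"]*q[1]/q[2]])
def down(yaw): # tool pointing down, tool x at angle yaw in world
    return (R.from_euler('z',yaw)*R.from_quat([1,0,0,0])).as_quat()
def snap(n,f):
    s=bot.read_state();im=bot.camera(n)[:,:,::-1].copy();cv2.imwrite(f"pics/{f}.png",im)
    np.savez(f"pics/{f}.npz",p=s["tcp_pos"],q=s["eef_rot"]);return im,cam(n,s)
def load(f):
    d=np.load(f"pics/{f}.npz");return cv2.imread(f"pics/{f}.png"),cam("wrist",dict(tcp_pos=d["p"],eef_rot=d["q"]))
E
python3 - <<'E'
from h import *
C=cam("top")
for n,uv,z in [("meter",(183,222),62),("dock",(305,194),12),("pink",(178,285),60),("yel",(125,204),60),("c1",(245,162),12),("c2",(352,148),12),("c3",(364,224),12),("c4",(254,239),12)]: print(n,plane(C,uv,z).round())
p=plane(C,(183,222),0)
bot.move_ptp([p[0]-30,p[1],260],down(0)); snap("wrist","wm")
p=plane(C,(305,194),12)
bot.move_ptp([p[0]-60,p[1],260],down(0)); snap("wrist","wd"); s=bot.read_state();print(s["t"],s["tcp_pos"],s["joint_pos"])
E
```

```text
meter [431. 346.  62.]
dock [523. -16.  12.]
pink [248. 355.  60.]
yel [488. 519.  60.]
c1 [629. 167.  12.]
c2 [ 670. -167.   12.]
c3 [ 427. -192.   12.]
c4 [386. 140.  12.]
3.0583 [463.68039155 -15.27099344 259.93032184] [ 3.93246783e-01 -1.96109071e-02 -3.77283912e-01 -4.86840067e-05
 -1.21318760e+00  1.17866305e+00]
```

View pics/wm.png

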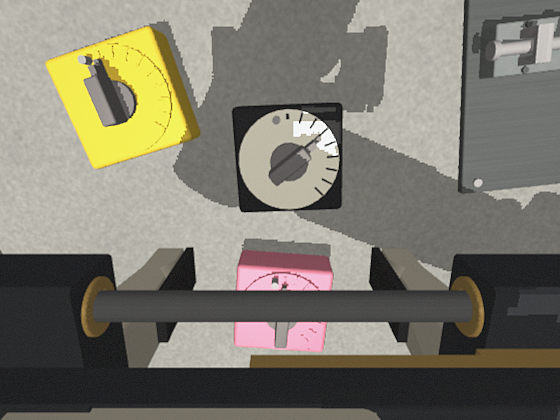

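View pics/wd.png

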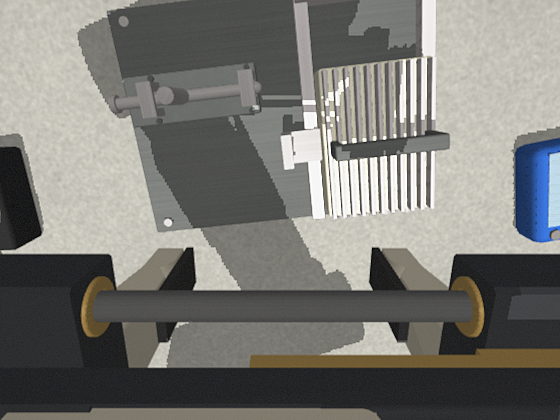

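```bash
python3 - <<'E'
from h import *
im,_=load("wm")
cv2.imwrite("pics/wm_c.png",cv2.resize(im[90:225,220:360],None,fx=4,fy=4,interpolation=cv2.INTER_CUBIC))
bot.move_ptp([500,-30,330],down(0)); im,_=snap("wrist","wd2")
cv2.imwrite("pics/wd2_c.png",cv2.resize(im[0:270,90:470],None,fx=2.1,fy=2.1,interpolation=cv2.INTER_CUBIC))
print(bot.read_state()["t"])
E
```

```text
3.525
```

View pics/wm_c.png

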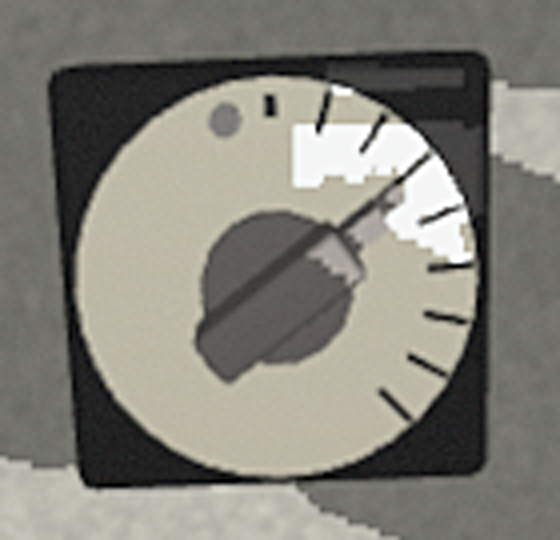

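View pics/wd2_c.png

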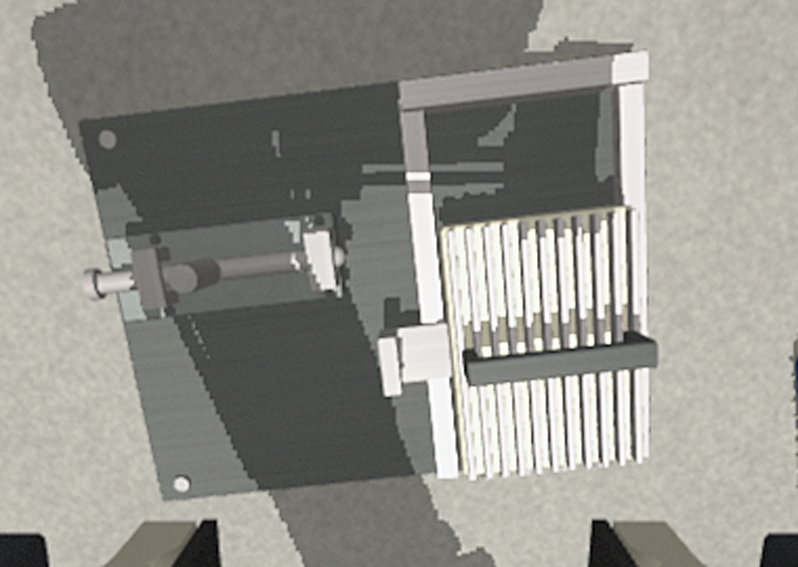

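```bash
python3 - <<'E'
from h import *
im,C=load("wd2"); f=lambda u,v:(u/2.1+90,v/2.1)
P={k:plane(C,f(*uv),z) for k,(uv,z) in dict(TL=((80,122),12),BL=((163,498),12),s1=((108,139),14),s2=((181,484),14),stopR=((648,53),42),stopL=((400,83),42),
 hand=((182,275),102),rodend=((95,284),52),tip=((343,257),52),barL=((467,362),113),barR=((656,347),113),finTL=((441,228),77),finTR=((632,206),77),gL=((402,112),30),gL2=((438,478),30),gR=((645,90),30)).items()}
for k in P: print(k,P[k].round(1))
a=lambda p,q:np.degrees(np.arctan2(*(P[q]-P[p])[1::-1]))
print("yaw BL-TL",a("BL","TL"),"s",a("s2","s1"),"stop",a("stopR","stopL")-90,"rod",a("tip","rodend")-90,"bar",a("barR","barL")-90,"fin",a("finTR","finTL")-90,"gL",a("gL2","gL"))
im,C=load("wm"); g=lambda u,v:(u/4+220,v/4+90)
M={k:plane(C,g(*uv),z) for k,(uv,z) in dict(dial=((277,275),50),tick=((270,105),50),base=((278,287),62),bar1=((205,330),90),bar2=((230,380),90),bar3=((362,275),90),bar4=((335,225),90),nose=((398,188),66)).items()}
for k in M: print(k,M[k].round(1))
E
```

```text
TL [630.2 167.   12. ]
BL [385.9 139.7  12. ]
s1 [620.5 150.4  14. ]
s2 [397.2 125.5  14. ]
stopR [ 662.7 -164.1   42. ]
stopL [647.4 -26.8  42. ]
hand [546.8  86.4 102. ]
rodend [537.5 152.9  52. ]
tip [553.1   6.4  52. ]
barL [503.2 -62.2 113. ]
barR [ 511.2 -160.3  113. ]
finTL [570.  -49.3  77. ]
finTR [ 581.6 -152.2   77. ]
gL [633.9 -27.9  30. ]
gL2 [407.8 -52.2  30. ]
gR [ 645.7 -167.9   30. ]
yaw BL-TL 6.366096720017646 s 6.353714007584944 stop 6.372202088903862 rod 6.106216552151679 bar 4.680719757896398 fin 6.410124772964792 gL 6.1242138508601816
dial [431.9 350.2  50. ]
tick [475.7 352.3  50. ]
base [430.7 350.2  62. ]
bar1 [425.  368.3  90. ]
bar2 [412.7 362.3  90. ]
bar3 [438.3 330.9  90. ]
bar4 [450.1 337.5  90. ]
nose [456.3 320.5  66. ]
```

```bash
cat >> h.py <<'E'
YAW=np.radians(6.37);O=np.array([526.6,-13.1])
def D(x,y,z): # dock -> world
    c,s=np.cos(YAW),np.sin(YAW);return [O[0]+c*x-s*y,O[1]+s*x+c*y,z]
def fd(F=None): # force in dock axes
    F=bot.read_state()["contact_force"] if F is None else F
    return R.from_euler('z',-YAW).apply(F)
E
python3 - <<'E'
from h import *
q=down(YAW)
bot.move_gripper(0,20)
bot.move_ptp(D(-146,-97.5,150),q)
bot.line_to(D(-146,-97.5,48),150)
F0=fd();print(bot.read_state()["t"],F0.round(1))
bot.line_to(D(-128,-97.5,48),80)
x=-128
while x<-62:
    x+=6;bot.line_to(D(x,-97.5,48),50);print(x,(fd()-F0).round(1))
    if (fd()-F0)[0]<-12: break
else:
    while x<-45 and (fd()-F0)[0]>-8: x+=1;bot.line_to(D(x,-97.5,48),20);print(x,(fd()-F0).round(1))
s=bot.read_state();print(s["t"],s["tcp_pos"],D(x,-97.5,48))
im,_=snap("top","t1"); cv2.imwrite("pics/t1c.png",cv2.resize(im[130:260,230:390],None,fx=4,fy=4,interpolation=cv2.INTER_CUBIC))
E
```

```text
6.7 [ 0.2 -0.  -0.4]
-122 [-0.3 -0.1  0.5]
-116 [ 0.4 -0.2  0.9]
-110 [-0.2 -0.5 -0.1]
-104 [-0.4 -0.2  0.8]
-98 [-0.5 -0.2 -0. ]
-92 [-0.6  0.3  0.7]
-86 [0.6 0.  0.2]
-80 [-0.5 -0.3 -0.5]
-74 [-0.6 -1.2  0.7]
-68 [-0.4  0.2  1.4]
-62 [-0.3  0.1  0.3]
-61 [-1.7  0.4  2.7]
-60 [-3.6  0.2  2.5]
-59 [-2.4  0.8  0.2]
-58 [-2.5  0.2 -0.7]
-57 [-2.1  0.3 -0.8]
-56 [-2.2  0.  -0.9]
-55 [-3.2 -1.2  1.3]
-54 [-5.9  0.7  3.3]
-53 [-7.5  0.4  6.9]
-52 [-11.1   0.9   8.5]
12.5083 [ 482.76222656 -116.28954862   47.63850322] [np.float64(485.7385269828355), np.float64(-115.76737565004538), 48]
```

View pics/t1c.png

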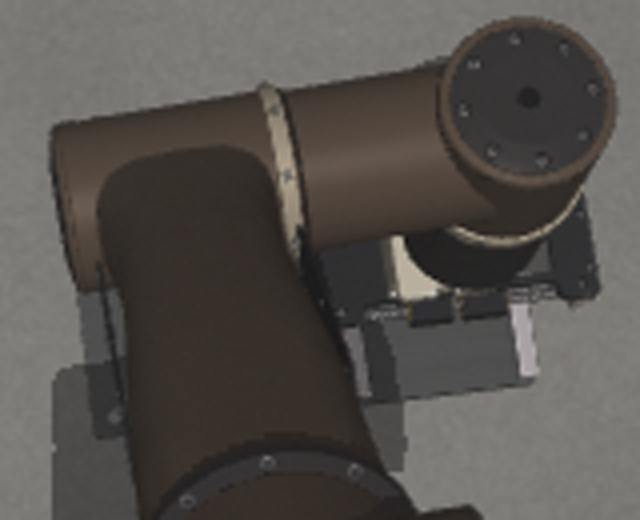

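```bash
python3 - <<'E'
from h import *
bot.line_to(D(-75,-97.5,48),100);bot.line_to(D(-75,-97.5,200),250)
q=down(YAW-np.pi/2)
bot.move_gripper(50,15)
print(bot.solve_ik(D(31,96.6,150),q),bot.solve_ik(D(31,96.6,150),down(YAW+np.pi/2)))
bot.move_ptp(D(-25,-20,290),down(YAW));im,C=snap("wrist","wh")
print(bot.read_state()["t"])
for n,p in dict(handtop=(31,96.6,102),tip=(30,16.6,52),keepertop=(30,-5.5,68),stopL=(105,-30,42),stopR=(105,-160,42),unitBL=(105,-45,77),unitBR=(105,-150,77),bar1=(30,-47.5,113),bar2=(30,-147.5,113)).items(): 
    u=proj(C,D(*p));print(n,u.round(0));cv2.circle(im,tuple(int(a) for a in u.round()),2,(0,0,255),-1)
cv2.imwrite("pics/whc.png",cv2.resize(im[0:250,90:490],None,fx=2,fy=2,interpolation=cv2.INTER_CUBIC))
E
```

```text
[ 0.51052635  0.22386974 -0.3646189   0.         -0.98230768 -0.39934888] [ 0.51052635  0.22386974 -0.3646189   0.         -0.98230768  2.74224378]
15.3083
handtop [163. 124.]
tip [250. 122.]
keepertop [269. 123.]
stopL [292.  50.]
stopR [413.  50.]
unitBL [309.  45.]
unitBR [416.  45.]
bar1 [312. 126.]
bar2 [418. 126.]
```

View pics/whc.png

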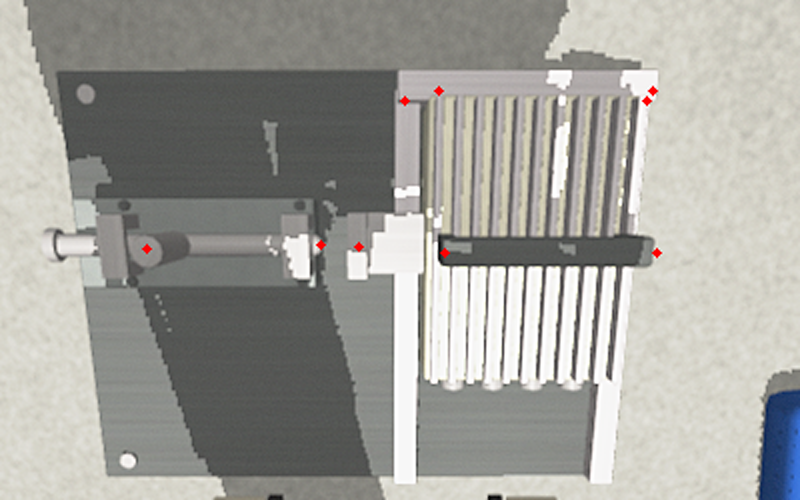

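```bash
python3 - <<'E'
from h import *
im,C=load("wh")
dk=lambda uv,z:(R.from_euler('z',-YAW).apply(plane(C,(uv[0]/2+90,uv[1]/2),z)-np.r_[O,0])[:2]).round(1)
for n,uv,z in [("finback",(540,97),77),("finfront",(540,381),77),("bar back",(540,236),113),("bar front top",(540,258),113),("bar front bot",(540,266),101),("stop back",(500,70),42),("stop front L",(405,101),42),("ear back",(357,212),68),("ear front",(357,280),68),("plate TL",(57,71),12),("plate BL",(106,476),12),("handle",(146,249),102)]: print(n,dk(uv,z))
cv2.imwrite("pics/whz.png",cv2.resize(im[25:150,255:435],None,fx=4.4,fy=4.4,interpolation=cv2.INTER_CUBIC))
E
```

```text
finback [101.9 -95.5]
finfront [ -42.1 -105.1]
bar back [ 37.2 -92.1]
bar front top [ 27.1 -92.7]
bar front bot [ 22.3 -95.6]
stop back [119.7 -80.5]
stop front L [104.4 -30.1]
ear back [47.3 -4.7]
ear front [11.9 -4.3]
plate TL [123.7 168.2]
plate BL [-125.2  168.6]
handle [30.3 97. ]
```

View pics/whz.png

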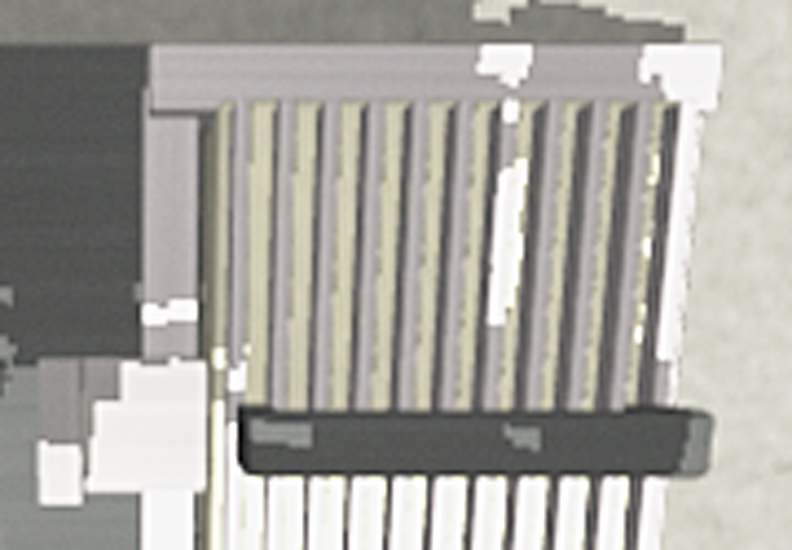

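```bash
python3 - <<'E'
from h import *
q=down(YAW-np.pi/2);X=30.3
bot.move_ptp(D(X,96.8,150),q);bot.line_to(D(X,96.8,72),150)
F0=fd();bot.move_gripper(0,20);s=bot.read_state();print(s["t"],s["width"],s["finger_force"],(fd()-F0).round(1));
y=96.8
for dy in (12,)*3: 
    y-=dy;bot.line_to(D(X,y,72),60);print(round(y,1),(fd()-F0).round(1))
while y>44 and (fd()-F0)[1]<10: y-=1;bot.line_to(D(X,y,72),25);print(round(y,1),(fd()-F0).round(1))
s=bot.read_state();print(s["t"],s["width"],R.from_euler('z',-YAW).apply(s["tcp_pos"]-np.r_[O,0]).round(1))
E
```

```text
18.1833 15.428153428578279 20.000597834587097 [ 1.1 -0.6  0.4]
84.8 [ 4.2 -1.6  0.3]
72.8 [ 4.2 -1.6  0.3]
60.8 [ 5.7 -1.9  0.1]
59.8 [ 5.7 -0.   1.3]
58.8 [5.3 0.3 1.8]
57.8 [5.2 1.  2.3]
56.8 [4.9 2.1 1.8]
55.8 [4.8 2.2 1.2]
54.8 [5.5 2.7 2. ]
53.8 [4.5 2.1 1.5]
52.8 [4.7 1.5 1.6]
51.8 [4.5 1.5 1.9]
50.8 [5.  2.  1.4]
49.8 [3.3 8.1 2.6]
48.8 [ 2.  13.1  2.8]
22.2333 15.574150730759063 [31.  51.1 72.3]
```

```bash
python3 - <<'E'
from h import *
s=bot.read_state();p=s["tcp_pos"]
bot.move_gripper(50);bot.line_to([p[0],p[1],170],200)
im,C=snap("wrist","wb");a=np.radians(-50.6);A=[431.5,350]
bot.move_gripper(30,12)
bot.move_ptp([*A,150],down(a));bot.line_to([*A,66],150)
s=bot.read_state();M0=s["moment"];F0=s["contact_force"]
print(bot.solve_ik([*A,66],down(a)),bot.solve_ik([*A,66],down(a+1)))
bot.move_gripper(0,12);s=bot.read_state();print(s["t"],s["width"],(s["moment"]-M0).round(2),(s["contact_force"]-F0).round(1))
j=np.array(bot.solve_ik([*A,66],down(a)))
sg=np.sign(bot.solve_ik([*A,66],down(a+.3))[5]-j[5]);d=0
while d<58:
    d+=12 if d<45 else 1.5
    t=j.copy();t[5]+=sg*np.radians(d);bot.move_joints(t);s=bot.read_state()
    print(d,(s["moment"]-M0).round(2),(s["contact_force"]-F0).round(1))
    if abs((s["moment"]-M0)[2])>.3: break
print(s["t"],s["width"],R.from_quat(s["eef_rot"]).as_matrix()[:2,0])
E
```

```text
[ 1.03395169  0.32316981 -0.45433299  0.         -0.79329353 -0.34629197] [ 1.03395169  0.32316981 -0.45433299  0.         -0.79329353  0.65370803]
26.7 14.206702974449954 [-0.2   0.4   0.01] [-0.7  0.4  5. ]
12 [-0.2   0.22  0.11] [-2.  -0.3  3.8]
24 [-0.09  0.12  0.06] [-1.1 -0.8  5. ]
36 [0.09 0.09 0.05] [ 0.4 -0.2  4.6]
48 [0.19 0.18 0.08] [-0.6  1.5  4.8]
49.5 [0.19 0.14 0.08] [-0.8  1.2  4.6]
51.0 [0.24 0.18 0.02] [-0.5  1.2  4.8]
52.5 [0.28 0.19 0.07] [0.7 0.3 4.4]
54.0 [ 0.25  0.09 -0.25] [-0.6  1.   4.5]
55.5 [ 0.34  0.01 -0.32] [-0.8  1.   4.4]
29.2167 14.664832919589957 [0.99655345 0.08293743]
```

View pics/wb.png

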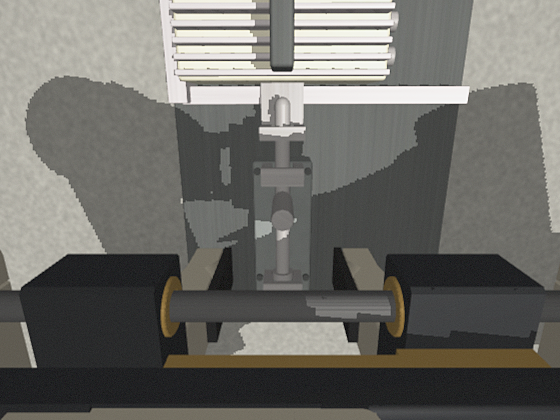

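```bash
python3 - <<'E'
from h import *
im,C=load("wb")
print("handle dock",R.from_euler('z',-YAW).apply(plane(C,(283,216),102)-np.r_[O,0]).round(1))
A=[431.5,350]
bot.move_gripper(34);bot.line_to([*A,200],200);bot.move_ptp([401,346,260],down(0))
im,C=snap("wrist","wm2")
c=proj(C,[431.5,350,62]);r=np.linalg.norm(proj(C,[469.5,350,62])-c)
hsv=cv2.cvtColor(im,cv2.COLOR_BGR2HSV);m=((hsv[:,:,2]<125)*255).astype(np.uint8)
k=np.zeros_like(m);cv2.circle(k,tuple(int(v) for v in c.round()),int(r),255,-1);m&=k
n,l,st,ce=cv2.connectedComponentsWithStats(m)
i=1+np.argmax(st[1:,4]);ys,xs=np.where(l==i)
P=np.array([plane(C,(x,y),85)[:2] for x,y in zip(xs,ys)])
e=np.linalg.eigh(np.cov((P-P.mean(0)).T));v=e[1][:,1]*np.sign(e[1][0,1])
print(P.mean(0),e[0],"bar deg",np.degrees(np.arctan2(v[1],v[0])))
d=P-A;f=P[np.argmax(np.linalg.norm(d,axis=1))];print("far",f,np.degrees(np.arctan2(*(f-A)[::-1])))
# coarse text view of the dial
g=im[int(c[1]-r-8):int(c[1]+r+8):2,int(c[0]-r-8):int(c[0]+r+8):2].max(2)
for row in g: print("".join("#" if x<60 else "+" if x<125 else "." for x in row))
print(bot.read_state()["t"])
E
```

```text
handle dock [ 30.4  49.7 102. ]
[434.16936432 350.86438571] [ 70.53740711 164.81525344] bar deg 1.1781575410740743
far [468.78366576 353.87988356] 5.941037943974153
############..........#............+###########
##########......++....#......#.......+#########
########+......+..+...#......#.......+.########
#######........+..+..........+......#...#######
######..........++..........+............+#####
#####.................++...........+......+####
####..................++..........#........####
###+..................++..........+.......++###
###...................++.................#+..##
##....................++................#+...+#
#+....................++...............#......#
#.....................+++.....................+
+.....................++.......................
......................+++......................
....................+++++#+..................##
....................+++++++...............+#...
..................+++++++++++..................
.................+++++++++++++.................
................+++++++++++++++................
................+++++++
[... 628 characters left out ...]
++..................
+...................++++++++............++.....
#...................+++++++...............#+...
#+..................+++++++.................#+#
##..................+++++++..................+#
###..................++++++..........+.......##
###+.................................++.....###
####+.................................++...+###
#####..................................#+..####
######..................................++#####
#######.................................+######
########+..............................+#######
##########............................#########
###########+........................+##########
#############+....................+############
31.0583
```

```bash
python3 -c "
from plant import bot
print(bot.close_job())"
```

```text
the job is handed in; nothing more can be done
None
```

I handed the job in at about 31 s: the unit is home against the back stop, the bolt is fully thrown through the keeper, and the peak pointer is back at its zero stop. Camera and force checks agreed on all three. The arm was never sent near the tester, cup, screwdriver or look-alike meters.

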